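Sort the bench things into their trays

ROBOT

A 6-joint arm with a two-finger parallel gripper is mounted at the origin on a cart in front of the work surface, level with it; the furniture and walls round the work are solid. World frame = base frame: x ahead of the robot, y to its left, z up, the work surface at z = 0. Lengths are in m, angles in degrees, forces in N, time in s.
With the tool pointing down it reaches from about 0.35 to 0.775 m from the base axis. Payload 7.3 kg.
Tool frame: the origin (TCP) lies midway between the tips of the shut fingers; the grasp point (between the pads) lies 19 mm behind it (r.grip_point_offset is the distance from the TCP to the grasp point, in m); z points along the fingers, y is the line along which they close (so a half turn about z gives the same grasp; the last joint's range is limited). The gripper opens to 92 mm and grips with 3 to 60 N. Pads are 19 mm wide; open, the fingers measure 130 mm over their backs; the gripper's body (75 mm by 190 mm) begins 47 mm behind the grasp point.
Start: joints at [-73.625, 19.595, 87.324, -0, 73.075, -8.365], TCP at [0.22, -0.477, 0.227] pointing down, gripper open.
Joint ranges: [-145.02, 145.02], [-44.19, 115.74], [2.07, 154.8], [-57.11, 237.11], [16.16, 152.29], [-177.93, 177.93]. Speed limits (degrees/s): [147.25, 147.25, 180, 180, 180, 180].

INTERFACE

Orientations are given as a 3x3 rotation matrix whose columns are the frame's x, y, z axes.
In Python, from cell import r, viewer, job, search_frame, masks_of, place_of gives the robot as it stands.
- The arm moves only by the tool move_arm, never from a script. Its argument "rows" is a list that holds one entry, the list of rows, each a list of 7 numbers: the closure, from 0 (fully open) to 1 (shut), then the shift along the tool's x, y, z in cm, then the turn, a rotation vector about the tool's x, y, z in degrees. A call has 1 to 20 rows; each row shifts and turns the commanded pose from where the row before left it, along the tool's axes as they then stand; what a row does not reach is not made up. A row lasts 1/12 s, in which the tool goes at most 41.7 mm and 7.16 degrees, less where a joint would pass 70% of its speed; a pose out of reach is approached as far as the arm can. A call is refused whole if a number of a shift passes 4.17 or a number of a turn 7.16, either way. A call with a gripper value outside its range is refused whole. The fingers move at their own pace and stop on an object; "squeeze" is the grip in N (left out, the last holds). Time passes only in rows, so rows that do not move let the fingers close. It gives the time, the measured TCP pose, the force, the opening and the grip force at its end, in the units of the state.
- r.observe(): the state, without advancing time (a new reading comes with each control period).
- viewer.grab_frame(name): name is "scene" or "side" or "wrist"; returns a dict with "frame" (420x560x3 uint8, red, green, blue), "vfov" (degrees; the focal length in pixels is half the picture's height over the tangent of half this angle, whatever the lens; pixels are square), "cx", "cy" (the principal point, pixels), "R" (3x3) and "t" (3): a world point X has camera coordinates R X + t. Camera axes: x right, y down, z forward; pixel columns grow to the right and rows downward; lengths in m; the calibration is good to about 2 mm. A picture is of the moment at which its call begins. There is no depth.
- job.sign_off(): hands the job in; it is judged then, once.
Trained networks look in a picture, given as the dict that the camera call returned (one of the last four; its "shot" number tells which), for a name from the list of things; names that differ only in an ending like _2 or _b are one class to them, and where a whole thing is asked for, a point or a joint stands for the part that bears it (a point fixed in the world has none). Each returns a list of dicts, best first, with "confidence" (0 to 1); they miss things now and then, are a little off and sometimes report something else, mostly with a low value. They report only what shows in the picture. A call takes as long as a camera call.
- search_frame(label, picture): "extent" ([left, top, width, height] in pixels, round what is visible of it).
- masks_of(label, picture): "pixels" (420x560 bool, what is visible of it) and "extent" ([left, top, width, height] in pixels, round what is visible of it).
- place_of(label, picture): "centre" ([row, column] in pixels: a listed point, or the origin of a listed thing).
The state is a dict: "time": time; "q": joint angles; "qd": joint speeds; "tau": joint torques, N m; "tool_pos": TCP position; "orientation": TCP orientation; "ft_force": force on the tool from outside, world axes, zero at the start; "moment": the same for the moment, N m; "opening": opening from 0.0 (shut) to 1.0 (fully open); "gripper_force": force on a finger pad.
Only numpy, scipy, OpenCV 4.12 (cv2) and the standard library are available. Lean on these libraries where they do the work, as an engineer would, in place of code of your own. Each camera call takes 0.05 s, during which the arm holds its last target. There are 200 camera calls.

TASK

Sort the things left on the riser into the trays beside it: stand the two blue-capped bottles in the partitioned grey tray, one in each bay, stand the small beaker in the middle of the square white tray, and lay the forceps flat in the middle of the long steel tray, lengthwise. Keep the bottles and the beaker upright throughout, and leave the white cap, the marker and everything else where they are.

Things in the scene. Friction and masses are not known exactly. Their poses are not given: they have to be found in the camera images.
- tall_bottle_center (a point): The larger of two closed glass reagent bottles with a blue screw cap, standing loose on the dark riser (a flat bench shelf 90 mm high): 53 mm across, 108 mm tall, about 0.17 kg. The cap is 43 mm across and takes up the top 22 mm; the straight lower body is round. Point: on its axis half-way up, 54 mm above its foot; z is its axis.
- short_bottle_center (a point): The smaller of the two closed blue-capped glass reagent bottles, standing loose on the dark riser (a flat bench shelf 90 mm high): 48 mm across, 98 mm tall, about 0.1 kg. The cap is 40 mm across and takes up the top 30 mm. Point: on its axis half-way up, 49 mm above its foot; z is its axis.
- small_beaker_center (a point): Small open clear glass beaker standing loose on the dark riser (a flat bench shelf 90 mm high): 43 mm across, 63 mm tall, about 0.04 kg. Point: on its axis half-way up, 31.5 mm above its foot; z is its axis.
- forceps_center (a point): Straight forceps lying flat and loose on the dark riser (a flat bench shelf 90 mm high): 132 mm long (along its y axis), 19 mm wide at the middle (along its x axis), 8 mm thick, about 0.03 kg. Point: its middle, 4 mm above what it lies on; z is up. The four things to sort stand in one row, about 95 mm apart, and the forceps lie across that row. Pinch it across the middle, along x, with the fingertips almost on the surface.
- bottle_tray: Grey plastic bottle tray, fixed on the pedestal top: a long tray 80 mm (x) by 156 mm (y), 25 mm high, split by one cross wall at its middle into two equal bays, each 72 mm by 72 mm inside and centred 38 mm to either side of the middle along y. Walls 4 mm, floor 4 mm thick. A small flat tab sticks out 11 mm at either end. Origin: underside centre, on the work surface; z up.
- instrument_tray: Shallow steel instrument tray without a partition, fixed on the pedestal top: 88 mm (x) by 170 mm (y), 12 mm high, walls 4 mm, floor 4 mm thick, thin dark ribs across the floor. Origin: underside centre, on the work surface; y is its length, z up.
- beaker_tray: Square white plastic tray, fixed on the pedestal top: 90 by 90 mm, 14 mm high, walls 4 mm, floor 4 mm thick, with dark dots on the floor. Origin: underside centre, on the work surface; z up.
- white_cap_center (a point): Bystander, to be left alone: a wide white screw cap lying loose on the dark riser (a flat bench shelf 90 mm high), 53 mm across, 12 mm high. Point: its middle, half-way up.
- marker_center (a point): Bystander, to be left alone: a black marker pen lying loose on the pedestal itself, 136 mm long (along its y axis), 18 mm thick. Point: its middle, half-way up.

How it is judged:
By the outcome, as a careful person would: the job done as asked, in the order asked, and still so for the second after the job is handed in, with the robot touching nothing.
It also fails if it takes over 112 s, if anything falls off the work surface, if the arm or the gripper's body presses on something with over 40 N, if the wrist force passes 120 N, or if a joint passes its speed limit or range.

## Working session

There is one attempt and no reset: what is moved stays moved. The work goes in short steps, Python scripts to look and compute and a tool call to move; the robot and the scene stay as the last step left them, time stands still between calls to the robot, and variables do not carry over. Pictures are saved under pics/ and viewed, at most 14 in all, crops included, and the job is handed in when it is done.

Besides the shell and the picture viewer there is one more tool, called as name([rows], argument=value, ...), one row to a line, values as JSON. move_arm: Moves the arm, as the interface text tells. Its arguments: {"type":"object","properties":{"rows":{"type":"array"},"squeeze":{"type":"number"}},"required":["rows"]}

```bash
ls; mkdir -p pics
cat > h.py <<'E'
import numpy as np, cv2
from cell import r, viewer, job, search_frame, masks_of, place_of
def grab(n,save=None):
    p=viewer.grab_frame(n)
    if save: cv2.imwrite('pics/'+save,cv2.cvtColor(p['frame'],cv2.COLOR_RGB2BGR))
    return p
def ray(p,rc):
    f=p['frame'].shape[0]/2/np.tan(np.radians(p['vfov'])/2)
    d=np.array([(rc[1]-p['cx'])/f,(rc[0]-p['cy'])/f,1.]);R=np.array(p['R']);t=np.array(p['t'])
    return -R.T@t,R.T@d
def onz(p,rc,z):
    o,d=ray(p,rc);return o+d*(z-o[2])/d[2]
def proj(p,X):
    f=p['frame'].shape[0]/2/np.tan(np.radians(p['vfov'])/2)
    c=np.array(p['R'])@np.array(X)+np.array(p['t']);return [p['cy']+f*c[1]/c[2],p['cx']+f*c[0]/c[2]]
E
python3 - <<'E'
from h import *
Z=dict(tall_bottle_center=.144,short_bottle_center=.139,small_beaker_center=.1215,forceps_center=.094,bottle_tray=0,instrument_tray=0,beaker_tray=0,white_cap_center=.096,marker_center=.009)
for c in ['scene','side','wrist']:
    p=grab(c,c+'0.png'); print(c,ray(p,[210,280]))
    for n,z in Z.items():
        for m in place_of(n,p)[:2]: print(n,np.round(m['centre'],1),round(m['confidence'],2),onz(p,m['centre'],z).round(3))
s=r.observe();print(s)
E
```

```text
pics
scene (array([-0.37404396, -0.39066667,  0.55987548]), array([ 0.81648976,  0.40920911, -0.40730602]))
tall_bottle_center [209.3 257.8] 0.75 [0.44  0.067 0.144]
short_bottle_center [164.8 225.3] 0.42 [0.648 0.278 0.139]
small_beaker_center [201.5 240. ] 0.6 [0.501 0.146 0.122]
forceps_center [202.8 241.6] 0.3 [0.551 0.173 0.094]
bottle_tray [239.1 315.3] 0.66 [0.639 0.02  0.   ]
instrument_tray [264.9 345.1] 0.71 [ 0.558 -0.086  0.   ]
beaker_tray [296. 367.] 0.65 [ 0.465 -0.167  0.   ]
beaker_tray [267.  341.9] 0.58 [ 0.546 -0.083  0.   ]
white_cap_center [199.8 246.1] 0.16 [0.568 0.17  0.096]
marker_center [288.9 270.1] 0.68 [0.381 0.005 0.009]
side (array([0.66586599, 0.4944234 , 0.81335999]), array([-0.19589167, -0.53498643, -0.82193705]))
tall_bottle_center [205.  313.4] 0.88 [0.436 0.073 0.144]
short_bottle_center [326.3 252.1] 0.8 [0.642 0.27  0.139]
short_bottle_center [287.5 326.9] 0.55 [0.488 0.253 0.139]
small_beaker_center [247.1 295.6] 0.79 [0.505 0.142 0.121]
forceps_center [287.  275.5] 0.65 [0.571 0.197 0.094]
bottle_tray [250.5 226.2] 0.77 [0.635 0.026 0.   ]
bo
[... 401 characters left out ...]
-03,
        7.30754885e+01, -8.36490478e+00]), 'qd': array([-0.04927484,  0.02322496, -0.04996352,  0.01366173, -0.04578017,
        0.00945429]), 'tau': array([ 4.35089696e-04, -4.31125224e+01, -2.44479114e+01,  7.18501839e-02,
        4.83525102e-02,  6.89659423e-07]), 'tool_pos': array([ 0.21972413, -0.47681855,  0.22674256]), 'orientation': array([[ 9.08212117e-01,  4.18510154e-01, -1.73933373e-05],
       [ 4.18510151e-01, -9.08212114e-01, -9.37604514e-05],
       [-5.50365406e-05,  7.78750899e-05, -9.99999995e-01]]), 'ft_force': array([-0.02503197,  1.01357452,  0.30621704]), 'moment': array([ 0.02543235, -0.00642328, -0.03501158]), 'gripper_force': 0.0, 'opening': 0.9981390101581491}
```

```bash
python3 -c "
import cv2
for n in ['scene','side']:
    a=cv2.imread(f'pics/{n}0.png');cv2.imwrite(f'pics/{n}0b.png',cv2.resize(a,(800,600),interpolation=cv2.INTER_CUBIC))"
```

```text
(no output)
```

View pics/scene0b.png

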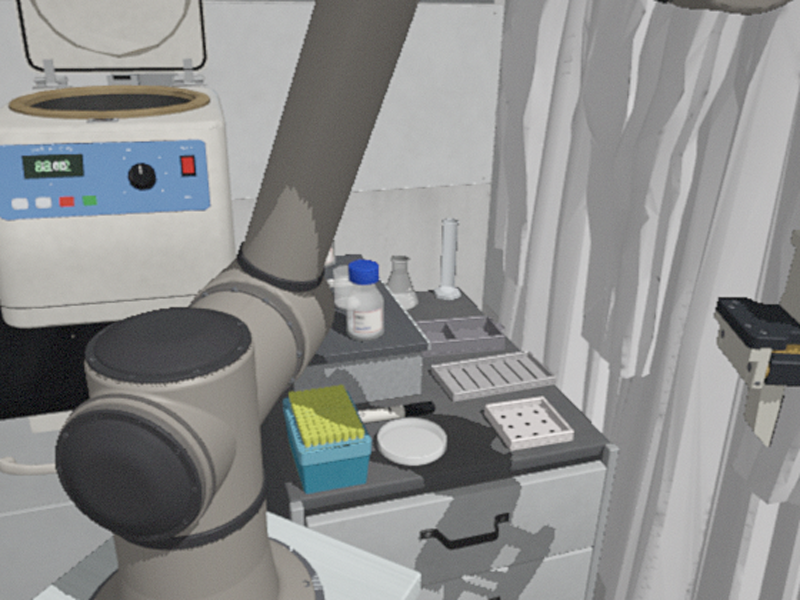

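View pics/side0b.png

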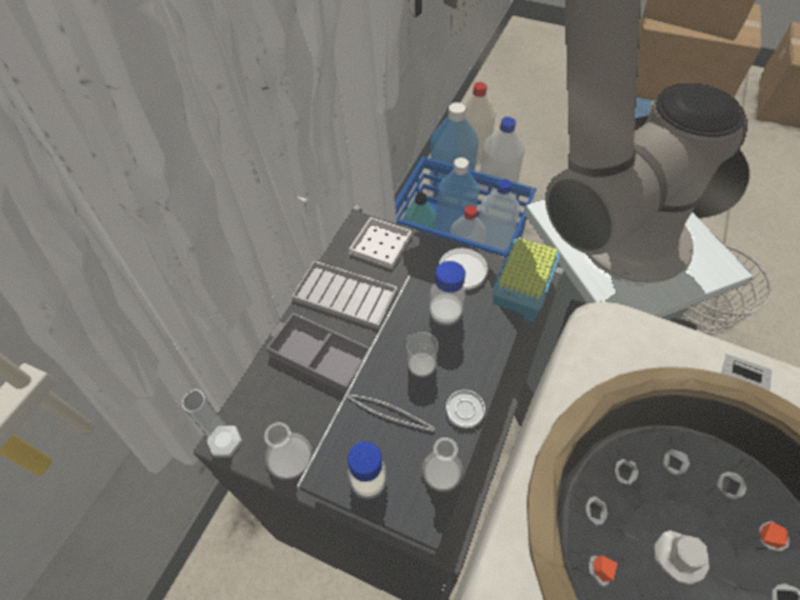

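The scene view shows the tall bottle at about (365,300) in the enlarged picture, with the trays at (460,335), (490,375) and (530,420). The side view shows the row running tall bottle (447,290), beaker (422,352), forceps (390,412), short bottle (366,468). The trays' long axes point at the riser edge, so closing the fingers along the row works everywhere.

Run:
```python
from h import *
p=grab('side')
for n,z in dict(bottle_tray=.025,instrument_tray=.012,beaker_tray=.014,forceps_center=.096,marker_center=.009).items():
    for m in masks_of(n,p)[:2]:
        rc=np.argwhere(m['pixels'])
        if len(rc)<20: continue
        P=np.array([onz(p,q,z)[:2] for q in rc])*1000
        (c,s,a)=cv2.minAreaRect(P.astype(np.float32))
        print(n,round(m['confidence'],2),np.round(c,1),np.round(s,1),round(a,1),P.mean(0).round(1))
a=np.array([0.7*405,.7*280]);
for u,v in [(405,280),(352,385),(300,490)]: print(onz(p,[v*.7,u*.7],.09).round(3))
q=grab('scene')
from itertools import product
def tri(n):
    A=np.zeros((3,3));b=np.zeros(3)
    for c in (p,q):
        m=place_of(n,c)
        o,d=ray(c,m[0]['centre']);d/=np.linalg.norm(d);M=np.eye(3)-np.outer(d,d);A+=M;b+=M@o
    return np.linalg.solve(A,b)
for n in ['tall_bottle_center','short_bottle_center','small_beaker_center','bottle_tray','beaker_tray']: print(n,tri(n).round(3))
w=grab('wrist');o=r.observe();R=o['orientation'];Rw=np.array(w['R']);cam=-Rw.T@w['t']
print('cam in tool',R.T@(cam-o['tool_pos']),(R.T@Rw.T).round(3),w['vfov'])
```

```text
bottle_tray 0.66 [642.7  19.4] [ 89.  168.7] 40.9 [640.9  23.1]
instrument_tray 0.63 [560.5 -81.2] [ 97.4 177.6] 47.8 [559.8 -78.1]
beaker_tray 0.75 [ 460.2 -167.7] [101.   95.8] 43.5 [ 460.4 -166.4]
beaker_tray 0.58 [522.9 206.9] [ 8.1 20.4] 45.0 [521.9 207.2]
forceps_center 0.65 [575.2 199.2] [ 20.9 127.8] 43.8 [562.4 211.7]
marker_center 0.48 [454.6 200. ] [60.8 56.2] 65.8 [455. 200.]
marker_center 0.42 [559.7 -82.6] [ 94.6 174. ] 46.6 [559.3 -80.7]
[ 0.471 -0.01   0.09 ]
[0.613 0.137 0.09 ]
[0.723 0.254 0.09 ]
tall_bottle_center [0.435 0.073 0.147]Traceback (most recent call last):
  File "<stdin>", line 20, in <module>
  File "<stdin>", line 18, in tri
IndexError: list index out of range
```

move_arm([
  [[0,0,0,-0.8,0,0,-6.9],[0,0,0,-0.8,0,0,-6.9],[0,0,0,-0.8,0,0,-6.9],[0,0,0,-0.8,0,0,-6.9],[0,0,0,-0.8,0,0,-6.9],[0,0,0,-0.8,0,0,-6.9],[0,0,0,-0.8,0,0,-6.9],[0,0,0,-0.8,0,0,-6.9],[0,0,0,-0.8,0,0,-6.9],[0,0,0,-0.8,0,0,-6.9],[0,0,0,-0.8,0,0,-6.9],[0,0,0,-0.8,0,0,-6.9],[0,0,0,-0.8,0,0,-6.9],[0,0,0,-0.8,0,0,-6.9],[0,0,0,-0.8,0,0,-6.9],[0,0,0,-0.8,0,0,-6.9]],
])

```text
time: 3.38
tool_pos: [0.2197, -0.4768, 0.3551]
orientation: [[-0.713, 0.701, 0.0], [0.701, 0.713, -0.0], [-0.0, -0.0, -1.0]]
ft_force: [0.3, -0.1, -1.2]
opening: 1.001
gripper_force: 0.0
```

move_arm([
  [[0,1.05,3,0,0,0,0],[0,1.05,3,0,0,0,0],[0,1.05,3,0,0,0,0],[0,1.05,3,0,0,0,0],[0,1.05,3,0,0,0,0],[0,1.05,3,0,0,0,0],[0,1.05,3,0,0,0,0],[0,1.05,3,0,0,0,0],[0,1.05,3,0,0,0,0],[0,1.05,3,0,0,0,0],[0,1.05,3,0,0,0,0],[0,1.05,3,0,0,0,0],[0,1.05,3,0,0,0,0],[0,1.05,3,0,0,0,0],[0,1.05,3,0,0,0,0],[0,1.05,3,0,0,0,0],[0,1.05,3,0,0,0,0],[0,1.05,3,0,0,0,0],[0,1.05,3,0,0,0,0],[0,0,0,0,0,0,0]],
])

```text
time: 5.05
tool_pos: [0.4817, 0.0722, 0.3542]
orientation: [[-0.712, 0.702, 0.0], [0.702, 0.712, 0.002], [0.001, 0.002, -1.0]]
ft_force: [-0.8, 0.2, -0.4]
opening: 1.003
gripper_force: 0.0
```

```bash
cat >> h.py <<'E'
Z=dict(tall_bottle_center=.144,short_bottle_center=.139,small_beaker_center=.1215,forceps_center=.094,bottle_tray=0,instrument_tray=0,beaker_tray=0)
def togo(X):
    o=r.observe();print('togo cm',(o['orientation'].T@(np.array(X)-o['tool_pos'])*100).round(2))
def st():
    o=r.observe();R=o['orientation'];print('t',round(o['time'],2),'tcp',o['tool_pos'].round(4),'yaw',np.degrees(np.arctan2(R[1,1],R[0,1])).round(2),'zax',R[:,2].round(3),'q',o['q'].round(0),'F',o['ft_force'].round(1),'op',round(o['opening']*92,1),'gf',round(o['gripper_force'],1))
E
python3 - <<'E'
from h import *
st()
p=grab('side','side1.png');q=grab('scene');w=grab('wrist','wrist1.png')
for n,z in Z.items():
    rs=[]
    for k,c in dict(side=p,scene=q,wrist=w).items():
        m=place_of(n,c)
        if m: print(n,k,round(m[0]['confidence'],2),np.round(m[0]['centre']),onz(c,m[0]['centre'],z).round(4)); rs.append(ray(c,m[0]['centre']))
    A=np.zeros((3,3));b=np.zeros(3)
    for o,d in rs: d=d/np.linalg.norm(d);M=np.eye(3)-np.outer(d,d);A+=M;b+=M@o
    if len(rs)>1: print('   tri',np.linalg.solve(A,b).round(4))
for z in (.2,.3,.4): print('centrifuge',onz(p,[217,413],z).round(2),onz(p,[413,308],z).round(2))
E
```

```text
t 5.05 tcp [0.4817 0.0722 0.3542] yaw 45.38 zax [ 0.     0.002 -1.   ] q [ -1.  12.  78.   0.  90. -46.] F [-0.8  0.2 -0.4] op 92.2 gf 0.0
tall_bottle_center side 0.73 [206. 317.] [0.4291 0.0775 0.144 ]
tall_bottle_center scene 0.76 [211. 254.] [0.4279 0.0691 0.144 ]
tall_bottle_center wrist 0.69 [258. 248.] [ 0.526  -0.0248  0.144 ]
   tri [0.459  0.0519 0.1657]
short_bottle_center side 0.87 [328. 254.] [0.6391 0.2733 0.139 ]
short_bottle_center scene 0.72 [164. 223.] [0.6495 0.2864 0.139 ]
short_bottle_center wrist 0.91 [150. 509.] [0.6413 0.2778 0.139 ]
   tri [0.6382 0.2763 0.1443]
small_beaker_center side 0.88 [248. 295.] [0.5077 0.1429 0.1215]
small_beaker_center scene 0.89 [202. 243.] [0.5049 0.14   0.1215]
small_beaker_center wrist 0.87 [147. 340.] [0.5085 0.1464 0.1215]
   tri [0.5084 0.1438 0.1205]
forceps_center side 0.49 [288. 274.] [0.5748 0.1979 0.094 ]
forceps_center scene 0.58 [198. 239.] [0.5733 0.1933 0.094 ]
forceps_center wrist 0.75 [158. 404.] [0.5819 0.196  0.094 ]
   tri [0.578  0.1965 0.0931]
bottle_tray side 0.77 [250. 229.] [0.6287 0.0275 0.    ]
bottle_tray wrist 0.86 [252. 322.] [0.6475 0.0139 0.    ]
   tri [0.6346 0.0251 0.013 ]
instrument_tray side 0.92 [204. 240.] [ 0.5616 -0.0904  0.    ]
instrument_tray scene 0.83 [265. 343.] [ 0.5555 -0.0823  0.    ]
instrument_tray wrist 0.77 [257. 249.] [ 0.5664 -0.081   0.    ]
   tri [ 0.5628 -0.083   0.0007]
beaker_tray side 0.7 [170. 266.] [ 0.4589 -0.1733  0.    ]
beaker_tray scene 0.75 [295. 368.] [ 0.4691 -0.1674  0.    ]
beaker_tray wrist 0.61 [250. 167.] [ 0.4594 -0.1692  0.    ]
   tri [ 0.4601 -0.1685  0.0049]
centrifuge [0.29 0.21 0.2 ] [0.61 0.44 0.2 ]
centrifuge [0.35 0.25 0.3 ] [0.62 0.45 0.3 ]
centrifuge [0.41 0.3  0.4 ] [0.63 0.46 0.4 ]
```

View pics/wrist1.png

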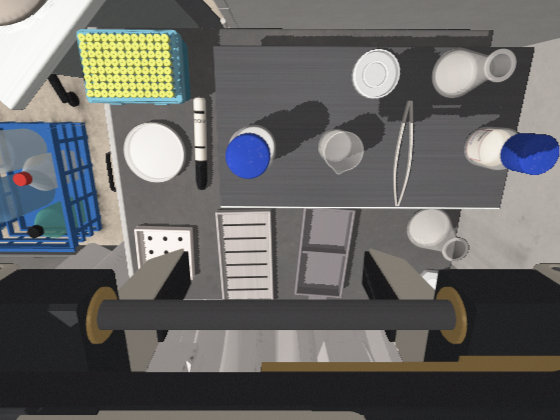

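View pics/side1.png

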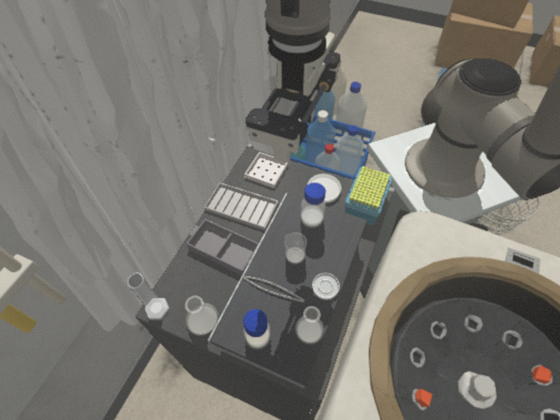

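The wrist view shows the whole scene from above. Tall cap is at (248,155), beaker (341,150), forceps (403,152), short cap (530,153), bottle tray (325,250), steel tray (247,252) and beaker tray (165,248). The side view agrees.

Run:
```python
from h import *
w=grab('wrist');p=grab('side')
for k,c in dict(wrist=w,side=p).items():
  f=c['frame'].astype(int)
  B=((f[...,2]>90)&(f[...,2]>2*f[...,0])&(f[...,2]>1.6*f[...,1])).astype(np.uint8)
  n,l,s,ce=cv2.connectedComponentsWithStats(B)
  for i in range(1,n):
    if s[i,4]>200: 
        rc=ce[i][::-1]; print(k,s[i],'cap mid tall',onz(c,rc,.187).round(4),'short',onz(c,rc,.173).round(4))
  for n,z in dict(bottle_tray=.025,instrument_tray=.012,beaker_tray=.014,forceps_center=.096).items():
    for m in masks_of(n,c)[:1]:
        P=np.array([onz(c,q,z)[:2] for q in np.argwhere(m['pixels'])])*1000
        a=cv2.minAreaRect(P.astype(np.float32)); print(k,n,round(m['confidence'],2),np.round(a[0],1),np.round(a[1],1),round(a[2],1))
```

```text
wrist [   0  123   75  129 1779] cap mid tall [ 0.314  -0.0971  0.187 ] short [ 0.3094 -0.1067  0.173 ]
wrist [ 226  133   45   45 1575] cap mid tall [0.4368 0.0727 0.187 ] short [0.4374 0.0705 0.173 ]
wrist [ 501  132   59   42 1886] cap mid tall [0.6304 0.2714 0.187 ] short [0.6393 0.2776 0.173 ]
wrist bottle_tray 0.69 [640.9  16.8] [ 82.7 167.3] 40.8
wrist instrument_tray 0.65 [558.4 -79. ] [ 88.4 166. ] 46.6
wrist beaker_tray 0.8 [ 459.4 -167.4] [94.  93.5] 43.6
wrist forceps_center 0.77 [578.5 197.6] [ 20.  127.5] 43.8
side [305 183  20  16 247] cap mid tall [0.4335 0.069  0.187 ] short [0.4283 0.0595 0.173 ]
side [244 309  22  27 434] cap mid tall [0.638  0.2799 0.187 ] short [0.6374 0.2751 0.173 ]
side bottle_tray 0.59 [641.8  18.8] [ 92.5 169. ] 41.1
side instrument_tray 0.57 [560.1 -80.8] [ 96.6 176.2] 46.4
side beaker_tray 0.63 [ 459.3 -167.1] [98.9 93.8] 44.3
side forceps_center 0.79 [534.8 238.7] [2.1 2. ] 66.9
```

move_arm([
  [[0,1.6,-1.6,0,0,0,0],[0,1.6,-1.65,1.5,0,0,0],[0,0,0,3,0,0,0],[0,0,0,3,0,0,0],[0,0,0,3,0,0,0],[0,0,0,3,0,0,0],[0,0,0,2.5,0,0,0],[0,0,0,1.5,0,0,0],[0,0,0,0.7,0,0,0],[0,0,0,0,0,0,0],[0,0,0,0,0,0,0]],
], squeeze=20)

```text
time: 7.67
tool_pos: [0.4353, 0.0675, 0.1733]
orientation: [[-0.709, 0.705, 0.001], [0.705, 0.709, -0.0], [-0.001, 0.0, -1.0]]
ft_force: [0.7, -0.2, -0.9]
opening: 1.0
gripper_force: 0.0
```

Run:
```python
from h import *
st();togo([.436,.0715,.172]);grab('wrist','wrist2.png')
```

```text
t 7.67 tcp [0.4353 0.0675 0.1733] yaw 45.14 zax [ 0.001 -0.    -1.   ] q [ -1.  14. 105.  -0.  61. -46.] F [ 0.7 -0.2 -0.9] op 92.0 gf 0.0
togo cm [0.23 0.34 0.13]
```

View pics/wrist2.png

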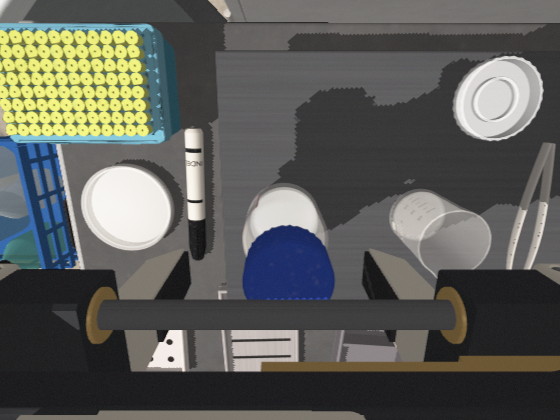

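The cap is at column 289 between fingers centred near column 278, which fits the 3–4 mm left to go. I'll correct and close.

move_arm([
  [[0,0.2,0.4,0.1,0,0,0],[0,0,0,0,0,0,0],[1,0,0,0,0,0,0],[1,0,0,0,0,0,0],[1,0,0,0,0,0,0],[1,0,0,0,0,0,0],[1,0,0,0,0,0,0],[1,0,0,0,0,0,0],[1,0,0,0,0,0,0],[1,0,0,0,0,0,0],[1,0,0,0,0,0,0],[1,0,0,0,0,0,0]],
])

```text
time: 8.72
tool_pos: [0.4362, 0.0717, 0.1717]
orientation: [[-0.709, 0.705, 0.0], [0.705, 0.709, -0.0], [-0.0, 0.0, -1.0]]
ft_force: [0.7, 0.1, 1.1]
opening: 0.458
gripper_force: 20.0
```

Run:
```python
from h import *
st();togo([.618,.050,.30])
```

```text
t 8.72 tcp [0.4362 0.0717 0.1717] yaw 45.14 zax [ 0. -0. -1.] q [ -1.  14. 104.  -0.  61. -46.] F [0.7 0.1 1.1] op 42.1 gf 20.0
togo cm [-14.42  11.28 -12.83]
```

move_arm([
  [[1,0,0,-0.5,0,0,0],[1,0,0,-1.5,0,0,0],[1,0,0,-2,0,0,0],[1,0,0,-2,0,0,0],[1,0,0,-2,0,0,0],[1,-0.8,0.6,0,0,0,0],[1,-1.6,1.3,0,0,0,0],[1,-2.4,1.9,0,0,0,0],[1,-2.4,1.9,0,0,0,0],[1,-2.4,1.9,0,0,0,0],[1,-2.4,1.9,0,0,0,0],[1,-1.6,1.2,0,0,0,0],[1,-0.8,0.6,0,0,0,0],[1,0,0,0,0,0,0],[1,0,0,0,0,0,0]],
])

```text
time: 9.97
tool_pos: [0.6179, 0.0501, 0.2498]
orientation: [[-0.709, 0.706, -0.003], [0.706, 0.709, 0.0], [0.002, -0.002, -1.0]]
ft_force: [-0.8, -0.3, -0.6]
opening: 0.457
gripper_force: 20.0
```

Run:
```python
from h import *
st();togo([.618,.050,.0875])
p=grab('side','side2.png');w=grab('wrist')
for k,c in dict(side=p,wrist=w).items():
  for m in masks_of('bottle_tray',c)[:1]:
        P=np.array([onz(c,q,.025)[:2] for q in np.argwhere(m['pixels'])])*1000
        a=cv2.minAreaRect(P.astype(np.float32)); print(k,round(m['confidence'],2),np.round(a[0],1),np.round(a[1],1),round(a[2],1))
i=cv2.imread('pics/side2.png')
for X in [(.616,.047,.004),(.666,-.011,.004),(.641,.018,.025)]:
    rr,cc=proj(p,X);cv2.circle(i,(int(cc),int(rr)),2,(0,0,255),-1)
cv2.imwrite('pics/side2b.png',cv2.resize(i[150:370,120:400],None,fx=2.7,fy=2.7))
```

```text
t 9.97 tcp [0.6179 0.0501 0.2498] yaw 45.13 zax [-0.003  0.    -1.   ] q [ -2.  29.  69.  -0.  82. -48.] F [-0.8 -0.3 -0.6] op 42.0 gf 20.0
togo cm [-0.04  0.04 16.23]
side 0.7 [642.1  19.3] [ 87.4 166. ] 41.0
wrist 0.67 [617.   46.1] [ 80.6 108.6] 40.7
```

View pics/side2b.png

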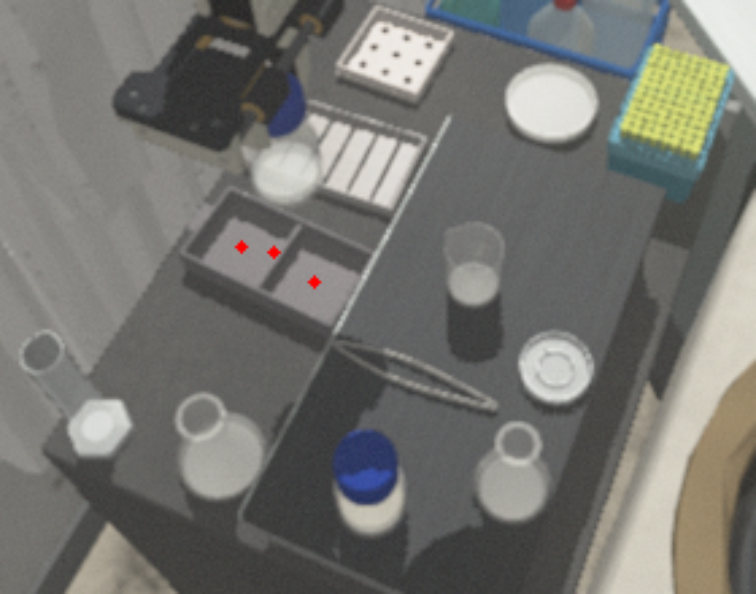

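The projected bay centres look slightly left of the bays I see; the riser edge probably hides part of the tray. I'll zoom in for one check.

Run:
```python
from h import *
p=grab('side','s3.png');i=cv2.imread('pics/s3.png')
cv2.imwrite('pics/s3b.png',cv2.resize(i[210:285,180:270],None,fx=8,fy=8,interpolation=cv2.INTER_CUBIC))
import pickle;pickle.dump(p,open('p.pkl','wb'))
```

```text
(no output)
```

View pics/s3b.png

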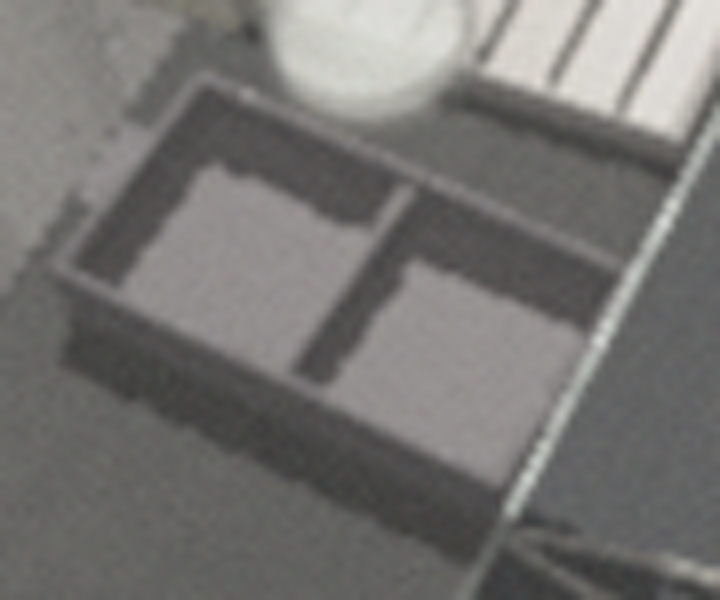

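The crop shows the outer rim corners at (200,72) and (60,268), and the cross wall running from (410,183) to (294,377).

Run:
```python
from h import *
import pickle;p=pickle.load(open('p.pkl','rb'))
g=lambda u,v:onz(p,[210+v/8,180+u/8],.025)[:2]
A,B,C,D=g(200,72),g(60,268),g(410,183),g(294,377)
print(A,B,C,D,'w',np.linalg.norm(A-B),np.linalg.norm(C-D),'half len',np.linalg.norm((A+B)/2-(C+D)/2),'ctr',(C+D)/2)
d=(A-C+B-D)/2;d/=np.linalg.norm(d);c=(C+D)/2;print('dir',d,np.degrees(np.arctan2(*d[::-1])),'far',c+.038*d,'near',c-.038*d)
```

```text
[ 0.65844472 -0.06297282] [ 0.71500653 -0.0113477 ] [ 6.10561128e-01 -6.09538678e-04] [0.66110081 0.04930147] w 0.07657931229895505 0.07103074943516713 half len 0.07983283678195233 ctr [0.63583097 0.02434596]
dir [ 0.63751533 -0.77043767] -50.39320789245619 far [ 0.66005655 -0.00493067] near [0.61160538 0.0536226 ]
```

move_arm([
  [[1,0.7,0.15,0,0,0,0],[1,0,0,2,0,0,0],[1,0,0,3,0,0,0],[1,0,0,3,0,0,0],[1,0,0,3,0,0,0],[1,0,0,2.5,0,0,0],[1,0,0,1.4,0,0,0],[1,0,0,0.7,0,0,0],[1,0,0,0.4,0,0,0],[1,0,0,0,0,0,0],[1,0,0,0,0,0,0]],
])

```text
time: 11.13
tool_pos: [0.6147, 0.0564, 0.0929]
orientation: [[-0.709, 0.705, 0.002], [0.705, 0.709, -0.0], [-0.002, 0.001, -1.0]]
ft_force: [-0.3, -0.2, -1.7]
opening: 0.456
gripper_force: 20.0
```

Run:
```python
from h import *
st();togo([.614,.056,.0862])
```

```text
t 11.13 tcp [0.6147 0.0564 0.0929] yaw 45.15 zax [ 0.002 -0.    -1.   ] q [ -2.  36.  82.  -0.  62. -47.] F [-0.3 -0.2 -1.7] op 41.9 gf 20.0
togo cm [ 0.03 -0.08  0.67]
```

move_arm([
  [[1,0,0,0.6,0,0,0],[1,0,0,0,0,0,0],[1,0,0,0,0,0,0],[0.3,0,0,0,0,0,0],[0.3,0,0,0,0,0,0],[0.3,0,0,0,0,0,0],[0.3,0,0,0,0,0,0],[0.3,0,0,0,0,0,0],[0.3,0,0,-1,0,0,0],[0.3,0,0,-2,0,0,0],[0.3,0,0,-3,0,0,0],[0.3,0,0,-3,0,0,0],[0.3,0,0,-3,0,0,0],[0,0,0,-3,0,0,0],[0,0,0,0,0,0,0]],
])

```text
time: 12.38
tool_pos: [0.6167, 0.0562, 0.2437]
orientation: [[-0.709, 0.705, 0.013], [0.705, 0.709, -0.0], [-0.009, 0.008, -1.0]]
ft_force: [-0.1, 0.4, -0.2]
opening: 0.798
gripper_force: 0.0
```

Run:
```python
from h import *
st();togo([.639,.2765,.235])
p=grab('side')
for n,z in dict(tall_bottle_center=.058,short_bottle_center=.139).items():
    for m in place_of(n,p)[:2]: print(n,round(m['confidence'],2),onz(p,m['centre'],z).round(4))
f=p['frame'].astype(int)
B=((f[...,2]>90)&(f[...,2]>2*f[...,0])&(f[...,2]>1.6*f[...,1])).astype(np.uint8)
n,l,s,ce=cv2.connectedComponentsWithStats(B)
for i in range(1,n):
    if s[i,4]>100: print(s[i],onz(p,ce[i][::-1],.101).round(4))
```

```text
t 12.38 tcp [0.6167 0.0562 0.2437] yaw 45.15 zax [ 0.013 -0.    -1.   ] q [ -2.  29.  70.  -0.  80. -47.] F [-0.1  0.4 -0.2] op 73.4 gf 0.0
togo cm [13.96 17.18  0.89]
tall_bottle_center 0.94 [0.6171 0.0586 0.058 ]
short_bottle_center 0.65 [0.6417 0.2755 0.139 ]
[224 227  19  18 259] [0.6136 0.0538 0.101 ]
[244 309  22  27 450] [0.6335 0.2515 0.101 ]
```

move_arm([
  [[0,1,1.2,0,0,0,0],[0,2,2.5,0,0,0,0],[0,2.5,3,0,0,0,0],[0,2.5,3,0,0,0,0],[0,2.5,3,0,0,0,0],[0,2,2.6,0,0,0,0],[0,1.45,1.9,0,0,0,0],[0,0,0,0,0,0,0],[0,0,0,2,0,0,0],[0,0,0,1,0,0,0],[0,0,0,0,0,0,0]],
])

```text
time: 13.45
tool_pos: [0.6347, 0.2753, 0.2011]
orientation: [[-0.708, 0.706, -0.008], [0.706, 0.708, -0.003], [0.004, -0.008, -1.0]]
ft_force: [-0.7, 0.1, -0.4]
opening: 1.001
gripper_force: 0.0
```

Run:
```python
from h import *
st();togo([.639,.2765,.158]);w=grab('wrist','wrist4.png')
f=w['frame'].astype(int)
B=((f[...,2]>90)&(f[...,2]>2*f[...,0])&(f[...,2]>1.6*f[...,1])).astype(np.uint8)
n,l,s,ce=cv2.connectedComponentsWithStats(B)
for i in range(1,n):
    if s[i,4]>300: print(s[i],onz(w,ce[i][::-1],.188).round(4))
```

```text
t 13.45 tcp [0.6347 0.2753 0.2011] yaw 45.11 zax [-0.008 -0.003 -1.   ] q [ 17.  39.  58.  -0.  83. -28.] F [-0.7  0.1 -0.4] op 92.1 gf 0.0
togo cm [-0.24  0.42  4.31]
[ 247  211   69   76 4128] [0.6345 0.2797 0.188 ]
```

View pics/wrist4.png

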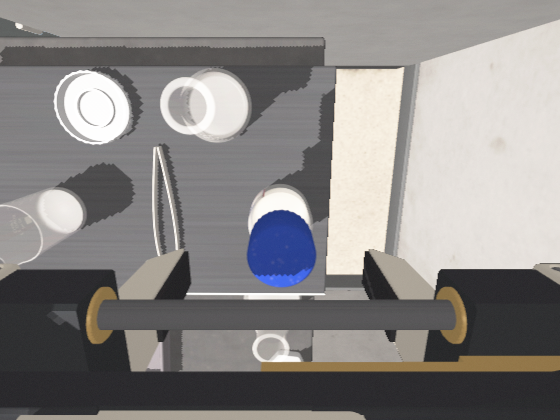

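Short cap is at column 281, close to the finger midpoint at 277. The forceps and flask are clear of the fingers.

move_arm([
  [[0,-0.1,0.3,1.5,0,0,0],[0,0,0,1.8,0,0,0],[0,0,0,0.8,0,0,0],[0,0,0,0.2,0,0,0],[0,0,0,0,0,0,0],[1,0,0,0,0,0,0],[1,0,0,0,0,0,0],[1,0,0,0,0,0,0],[1,0,0,0,0,0,0],[1,0,0,0,0,0,0],[1,0,0,0,0,0,0],[1,0,0,0,0,0,0],[1,0,0,0,0,0,0],[1,0,0,0,0,0,0],[1,0,0,0,0,0,0]],
])

```text
time: 14.75
tool_pos: [0.6393, 0.278, 0.1626]
orientation: [[-0.709, 0.705, -0.0], [0.705, 0.709, -0.0], [-0.0, -0.0, -1.0]]
ft_force: [0.2, 0.0, 0.1]
opening: 0.427
gripper_force: 19.9
```

Run:
```python
from h import *
st();togo([.6625,-.003,.30])
```

```text
t 14.75 tcp [0.6393 0.278  0.1626] yaw 45.14 zax [-0. -0. -1.] q [ 17.  41.  61.  -0.  78. -28.] F [0.2 0.  0.1] op 39.3 gf 19.9
togo cm [-21.46 -18.28 -13.73]
```

move_arm([
  [[1,0,0,-0.5,0,0,0],[1,0,0,-1.5,0,0,0],[1,0,0,-2,0,0,0],[1,0,0,-2,0,0,0],[1,0,0,-2,0,0,0],[1,-1,-0.8,0,0,0,0],[1,-2,-1.7,0,0,0,0],[1,-2.5,-2.2,0,0,0,0],[1,-2.5,-2.2,0,0,0,0],[1,-2.5,-2.2,0,0,0,0],[1,-2.5,-2.2,0,0,0,0],[1,-2.5,-2.2,0,0,0,0],[1,-2.5,-2.1,0,0,0,0],[1,-2,-1.6,0,0,0,0],[1,-1.4,-1,0,0,0,0],[1,0,0,0,0,0,0],[1,0,0,0,0,0,0]],
])

```text
time: 16.17
tool_pos: [0.6621, -0.0037, 0.2415]
orientation: [[-0.707, 0.707, -0.002], [0.707, 0.707, 0.0], [0.001, -0.001, -1.0]]
ft_force: [-0.1, 0.4, -1.8]
opening: 0.424
gripper_force: 19.9
```

Run:
```python
from h import *
st();togo([.6625,-.003,.0775])
```

```text
t 16.17 tcp [ 0.6621 -0.0037  0.2415] yaw 45.0 zax [-0.002  0.    -1.   ] q [ -7.  34.  61.  -0.  85. -52.] F [-0.1  0.4 -1.8] op 39.0 gf 19.9
togo cm [ 0.   0.1 16.4]
```

move_arm([
  [[1,0,0.1,1,0,0,0],[1,0,0,2.5,0,0,0],[1,0,0,3,0,0,0],[1,0,0,3,0,0,0],[1,0,0,3,0,0,0],[1,0,0,2,0,0,0],[1,0,0,1,0,0,0],[1,0,0,0.5,0,0,0],[1,0,0,0,0,0,0],[1,0,0,0,0,0,0],[1,0,0,0,0,0,0]],
])

```text
time: 17.08
tool_pos: [0.6644, -0.0012, 0.0845]
orientation: [[-0.709, 0.705, 0.003], [0.705, 0.709, -0.0], [-0.003, 0.002, -1.0]]
ft_force: [-0.1, 0.3, -1.5]
opening: 0.424
gripper_force: 19.9
```

Run:
```python
from h import *
st();togo([.6625,-.003,.0770])
```

```text
t 17.08 tcp [ 0.6644 -0.0012  0.0845] yaw 45.16 zax [ 0.003 -0.    -1.   ] q [ -7.  41.  74.  -0.  65. -52.] F [-0.1  0.3 -1.5] op 39.0 gf 19.9
togo cm [ 0.   -0.26  0.75]
```

move_arm([
  [[1,0,-0.2,0.4,0,0,0],[1,0,0,0.3,0,0,0],[1,0,0,0,0,0,0],[1,0,0,0,0,0,0],[0.3,0,0,0,0,0,0],[0.3,0,0,0,0,0,0],[0.3,0,0,0,0,0,0],[0.3,0,0,0,0,0,0],[0.3,0,0,0,0,0,0],[0.3,0,0,-1,0,0,0],[0.3,0,0,-2,0,0,0],[0.3,0,0,-3,0,0,0],[0.3,0,0,-3,0,0,0],[0.3,0,0,-3,0,0,0],[0.3,0,0,-2,0,0,0],[0.3,0,0,0,0,0,0]],
])

```text
time: 18.42
tool_pos: [0.6641, -0.0028, 0.2225]
orientation: [[-0.709, 0.705, 0.01], [0.705, 0.709, -0.001], [-0.008, 0.006, -1.0]]
ft_force: [0.8, -0.5, 0.5]
opening: 0.697
gripper_force: 0.0
```

Run:
```python
from h import *
st();togo([.508,.1435,.19])
p=grab('side','side5.png')
for n,z in dict(tall_bottle_center=.058,short_bottle_center=.053,small_beaker_center=.1215,forceps_center=.094).items():
    for m in place_of(n,p)[:2]: print(n,round(m['confidence'],2),onz(p,m['centre'],z).round(4))
i=cv2.imread('pics/side5.png');cv2.imwrite('pics/side5b.png',cv2.resize(i[150:370,120:400],None,fx=2.7,fy=2.7))
```

```text
t 18.42 tcp [ 0.6641 -0.0028  0.2225] yaw 45.15 zax [ 0.01  -0.001 -1.   ] q [ -7.  35.  64.  -0.  81. -52.] F [ 0.8 -0.5  0.5] op 64.1 gf 0.0
togo cm [21.41 -0.66  3.07]
tall_bottle_center 0.87 [0.6099 0.0518 0.058 ]
short_bottle_center 0.64 [ 0.6528 -0.0025  0.053 ]
small_beaker_center 0.95 [0.5077 0.1444 0.1215]
forceps_center 0.52 [0.5796 0.196  0.094 ]
```

View pics/side5b.png

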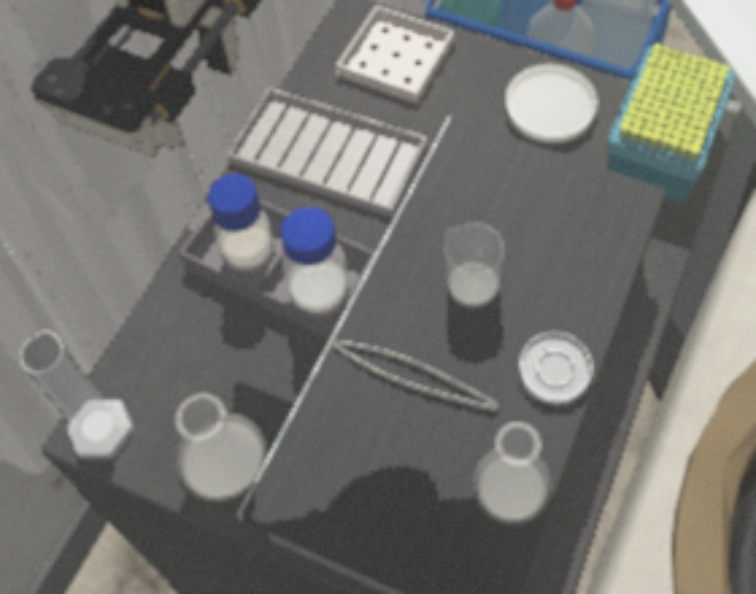

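Both bottles stand upright in their bays, at crop positions (240,220) and (312,260). The beaker comes next.

move_arm([
  [[0,1,0,0,0,0,0],[0,2,-0.1,0,0,0,0],[0,3,-0.1,0,0,0,0],[0,3,-0.1,0,0,0,0],[0,3,-0.1,0,0,0,0],[0,3,-0.1,0,0,0,0],[0,3,-0.1,0,0,0,0],[0,2.4,0,0,0,0,0],[0,1,0,0,0,0,0],[0,0,0,2,0,0,0],[0,0,0,3,0,0,0],[0,0,0,2.5,0,0,0],[0,0,0,1.5,0,0,0],[0,0,0,0.9,0,0,0],[0,0,0,0,0,0,0],[0,0,0,0,0,0,0]],
], squeeze=10)

```text
time: 20.0
tool_pos: [0.5063, 0.1438, 0.1166]
orientation: [[-0.709, 0.706, -0.001], [0.706, 0.709, -0.0], [0.0, -0.001, -1.0]]
ft_force: [0.0, -0.1, -0.1]
opening: 1.0
gripper_force: 0.0
```

Run:
```python
from h import *
st();togo([.508,.1440,.113])
```

```text
t 20.0 tcp [0.5063 0.1438 0.1166] yaw 45.13 zax [-0.001 -0.    -1.   ] q [  8.  26.  96.  -0.  58. -38.] F [ 0.  -0.1 -0.1] op 92.0 gf 0.0
togo cm [-0.11  0.14  0.36]
```

move_arm([
  [[0,-0.1,0.1,0.3,0,0,0],[0,0,0,0,0,0,0],[1,0,0,0,0,0,0],[1,0,0,0,0,0,0],[1,0,0,0,0,0,0],[1,0,0,0,0,0,0],[1,0,0,0,0,0,0],[1,0,0,0,0,0,0],[1,0,0,0,0,0,0],[1,0,0,0,0,0,0],[1,0,0,0,0,0,0],[1,0,0,0,0,0,0]],
])

```text
time: 21.0
tool_pos: [0.5074, 0.144, 0.1137]
orientation: [[-0.709, 0.705, -0.0], [0.705, 0.709, -0.0], [-0.0, -0.0, -1.0]]
ft_force: [-0.1, 0.2, 1.4]
opening: 0.46
gripper_force: 10.0
```

Run:
```python
from h import *
st();togo([.460,-.1675,.113])
p=grab('side')
for m in place_of('small_beaker_center',p)[:1]: print(onz(p,m['centre'],.1215))
```

```text
t 21.0 tcp [0.5074 0.144  0.1137] yaw 45.14 zax [-0. -0. -1.] q [  8.  27.  96.  -0.  57. -38.] F [-0.1  0.2  1.4] op 42.4 gf 10.0
togo cm [-18.61 -25.43   0.07]
[0.50577779 0.14569842 0.1215    ]
```

move_arm([
  [[1,0,0,-0.5,0,0,0],[1,0,0,-1.5,0,0,0],[1,0,0,-2,0,0,0],[1,0,0,-2,0,0,0],[1,-0.7,-1,-1,0,0,0],[1,-1.5,-2,0,0,0,0],[1,-2,-2.8,0,0,0,0],[1,-2,-2.8,0,0,0,0],[1,-2,-2.8,0,0,0,0],[1,-2,-2.8,0,0,0,0],[1,-2,-2.8,0,0,0,0],[1,-2,-2.8,0,0,0,0],[1,-2,-2.6,0,0,0,0],[1,-1.5,-2,0,0,0,0],[1,-0.9,-1,0,0,0,0],[1,0,0,0,0,0,0],[1,0,0,0,0,0,0]],
])

```text
time: 22.52
tool_pos: [0.4593, -0.168, 0.1835]
orientation: [[-0.707, 0.707, -0.001], [0.707, 0.707, 0.0], [0.001, -0.0, -1.0]]
ft_force: [-0.2, 0.4, -0.6]
opening: 0.465
gripper_force: 10.0
```

Run:
```python
from h import *
st()
p=grab('side');q=grab('scene')
for c in (p,q):
  m=masks_of('beaker_tray',c)[0];P=np.array([onz(c,q,.014)[:2] for q in np.argwhere(m['pixels'])])*1000
  a=cv2.minAreaRect(P.astype(np.float32)); print(round(m['confidence'],2),np.round(a[0],1),np.round(a[1],1),round(a[2],1),onz(c,place_of('beaker_tray',c)[0]['centre'],0))
togo([.460,-.1680,.0285])
```

```text
t 22.52 tcp [ 0.4593 -0.168   0.1835] yaw 45.02 zax [-0.001  0.    -1.   ] q [-29.  18.  97.   0.  65. -74.] F [-0.2  0.4 -0.6] op 42.8 gf 10.0
0.69 [ 459.2 -167.5] [100.   95.8] 43.8 [ 0.46824446 -0.16389836  0.        ]
0.57 [ 448.1 -174.2] [108.5  99. ] 43.6 [ 0.46824976 -0.16956518  0.        ]
togo cm [-0.1  -0.13 15.52]
```

move_arm([
  [[1,0,0,1,0,0,0],[1,0,0,2.5,0,0,0],[1,0,0,3,0,0,0],[1,0,0,3,0,0,0],[1,0,0,3,0,0,0],[1,0,0,1.5,0,0,0],[1,0,0,0.8,0,0,0],[1,0,0,0.4,0,0,0],[1,0,0,0,0,0,0],[1,0,0,0,0,0,0],[1,0,0,0,0,0,0]],
])

```text
time: 23.73
tool_pos: [0.461, -0.1676, 0.0329]
orientation: [[-0.709, 0.705, 0.002], [0.705, 0.709, -0.001], [-0.002, 0.001, -1.0]]
ft_force: [0.3, 0.0, -1.3]
opening: 0.465
gripper_force: 10.0
```

Run:
```python
from h import *
st();togo([.460,-.1680,.0282]);grab('wrist','wrist6.png')
```

```text
t 23.73 tcp [ 0.461  -0.1676  0.0329] yaw 45.16 zax [ 0.002 -0.001 -1.   ] q [-29.  31. 106.  -0.  43. -74.] F [ 0.3  0.  -1.3] op 42.8 gf 10.0
togo cm [ 0.04 -0.1   0.47]
```

View pics/wrist6.png

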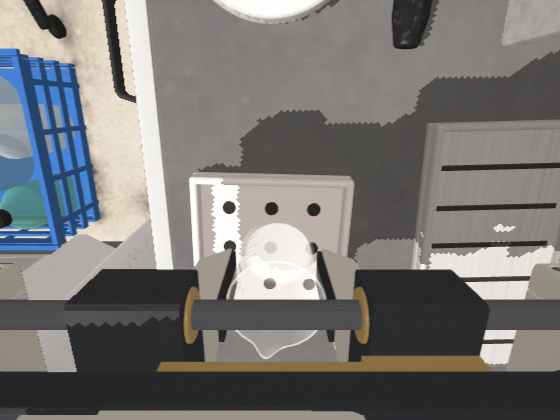

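The beaker base is centred near column 278, while the tray's middle dots are at column 270, so I'll shift about 4 mm to the tool's −y and set it down.

move_arm([
  [[1,0,-0.4,0,0,0,0],[1,0,0,0.45,0,0,0],[1,0,0,0,0,0,0],[1,0,0,0,0,0,0],[0.3,0,0,0,0,0,0],[0.3,0,0,0,0,0,0],[0.3,0,0,0,0,0,0],[0.3,0,0,0,0,0,0],[0.3,0,0,0,0,0,0],[0.3,0,0,-0.7,0,0,0],[0.3,0,0,-2,0,0,0],[0.3,0,0,-3,0,0,0],[0.3,0,0,-3,0,0,0],[0.3,0,0,-3,0,0,0],[0.3,0,0,-3,0,0,0],[0.3,0,0,-2,0,0,0],[0.3,0,0,0,0,0,0]],
])

```text
time: 25.2
tool_pos: [0.4593, -0.171, 0.1991]
orientation: [[-0.709, 0.705, 0.008], [0.705, 0.709, -0.004], [-0.009, 0.002, -1.0]]
ft_force: [0.7, -0.0, 0.5]
opening: 0.704
gripper_force: 0.0
```

Run:
```python
from h import *
st();togo([.578,.1965,.19])
p=grab('side');m=place_of('small_beaker_center',p)[0];print(m['confidence'],onz(p,m['centre'],.0355))
for n,z in dict(instrument_tray=0,forceps_center=.094).items(): print(n,onz(p,place_of(n,p)[0]['centre'],z))
```

```text
t 25.2 tcp [ 0.4593 -0.171   0.1991] yaw 45.15 zax [ 0.008 -0.004 -1.   ] q [-29.  17.  96.  -0.  67. -75.] F [ 0.7 -0.   0.5] op 64.8 gf 0.0
togo cm [17.51 34.43  0.85]
0.81 [ 0.45858716 -0.17410911  0.0355    ]
instrument_tray [ 0.55975845 -0.08591362  0.        ]
forceps_center [0.57605356 0.19901425 0.094     ]
```

move_arm([
  [[0.3,0.7,1.4,0,0,0,0],[0.3,1.3,2.5,0,0,0,0],[0.3,1.5,3,0,0,0,0],[0.3,1.5,3,0,0,0,0],[0.3,1.5,3,0,0,0,0],[0.3,1.5,3,0,0,0,0],[0.3,1.5,3,0,0,0,0],[0.3,1.5,3,0,0,0,0],[0.3,1.5,3,0,0,0,0],[0.3,1.5,3,0,0,0,0],[0.3,1.5,2.8,0,0,0,0],[0.3,1.3,2.3,0,0,0,0],[0.3,0.7,1.4,0,0,0,0],[0.3,0,0,0,0,0,1.3],[0.3,0,0,0,0,0,0]],
])

```text
time: 26.65
tool_pos: [0.5751, 0.1975, 0.1923]
orientation: [[-0.693, 0.721, -0.003], [0.721, 0.693, -0.001], [0.001, -0.003, -1.0]]
ft_force: [-0.2, -0.2, 0.3]
opening: 0.698
gripper_force: 0.0
```

Run:
```python
from h import *
st();w=grab('wrist','wrist7.png')
for m in place_of('forceps_center',w)[:2]: print(m['confidence'],m['centre'],onz(w,m['centre'],.094).round(4))
m=masks_of('forceps_center',w)[0];P=np.array([onz(w,q,.094)[:2] for q in np.argwhere(m['pixels'])])*1000
print(m['extent'],cv2.minAreaRect(P.astype(np.float32)));togo([.578,.1965,.094])
```

```text
t 26.65 tcp [0.5751 0.1975 0.1923] yaw 43.84 zax [-0.003 -0.001 -1.   ] q [ 12.  30.  76.  -0.  74. -32.] F [-0.2 -0.2  0.3] op 64.2 gf 0.0
0.63 [213.2, 281.3] [0.5804 0.1982 0.094 ]
[269.2, 140.8, 22.5, 139.3] ((580.5279541015625, 196.06884765625), (19.081682205200195, 119.51728057861328), 43.475955963134766)
togo cm [-0.15  0.23  9.95]
```

View pics/wrist7.png

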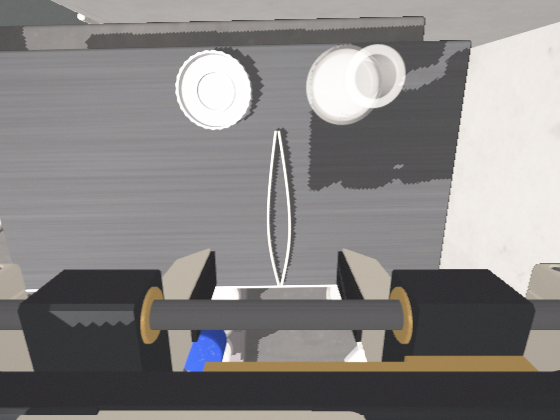

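Forceps are centred between the fingers near (280,208), running straight along the tool's x axis. Descending.

move_arm([
  [[0.3,-0.2,0.25,1,0,0,0],[0.3,0,0,2.5,0,0,0],[0.3,0,0,2.5,0,0,0],[0.3,0,0,2,0,0,0],[0.3,0,0,1,0,0,0],[0.3,0,0,0.5,0,0,0],[0.3,0,0,0,0,0,0],[0.3,0,0,0,0,0,0],[0.3,0,0,0,0,0,0]],
], squeeze=15)

```text
time: 27.55
tool_pos: [0.58, 0.1976, 0.1006]
orientation: [[-0.693, 0.721, 0.003], [0.721, 0.693, 0.0], [-0.001, 0.002, -1.0]]
ft_force: [0.4, -0.3, -0.3]
opening: 0.697
gripper_force: 0.0
```

Run:
```python
from h import *
st();togo([.579,.1972,.092]);w=grab('wrist')
for m in place_of('forceps_center',w)[:1]: print(m['confidence'],m['centre'],onz(w,m['centre'],.094).round(4))
```

```text
t 27.55 tcp [0.58   0.1976 0.1006] yaw 43.83 zax [ 0.003  0.    -1.   ] q [ 12.  35.  82.  -0.  62. -32.] F [ 0.4 -0.3 -0.3] op 64.1 gf 0.0
togo cm [ 0.04 -0.1   0.86]
0.92 [259.7, 272.2] [0.5788 0.1962 0.094 ]
```

move_arm([
  [[0.3,0,-0.1,0.5,0,0,0],[0.3,0,0,0.3,0,0,0],[0.3,0,0,0,0,0,0],[0.3,0,0,0,0,0,0],[1,0,0,0,0,0,0],[1,0,0,0,0,0,0],[1,0,0,0,0,0,0],[1,0,0,0,0,0,0],[1,0,0,0,0,0,0],[1,0,0,0,0,0,0],[1,0,0,0,0,0,0],[1,0,0,0,0,0,0],[1,0,0,0,0,0,0],[1,0,0,0,0,0,0],[1,0,0,0,0,0,0]],
])

```text
time: 28.9
tool_pos: [0.5784, 0.1968, 0.0912]
orientation: [[-0.693, 0.721, 0.0], [0.721, 0.693, -0.0], [-0.0, -0.0, -1.0]]
ft_force: [-0.3, 0.0, -0.3]
opening: 0.201
gripper_force: 15.0
```

Run:
```python
from h import *
st();togo([.561,-.082,.16])
```

```text
t 28.9 tcp [0.5784 0.1968 0.0912] yaw 43.84 zax [ 0. -0. -1.] q [ 12.  36.  83.  -0.  61. -32.] F [-0.3  0.  -0.3] op 18.5 gf 15.0
togo cm [-18.91 -20.57  -6.88]
```

move_arm([
  [[1,0,0,-0.5,0,0,0],[1,0,0,-1.5,0,0,0],[1,0,0,-2.5,0,0,0],[1,0,0,-2.5,0,0,0],[1,0,0,-2.5,0,0,0],[1,-1,-1,-1.5,0,0,0],[1,-1.9,-2.1,0,0,0,0],[1,-2.1,-2.3,0,0,0,0],[1,-2.1,-2.3,0,0,0,0],[1,-2.1,-2.3,0,0,0,0],[1,-2.1,-2.3,0,0,0,0],[1,-2.1,-2.3,0,0,0,0],[1,-2.1,-2.3,0,0,0,0],[1,-1.7,-1.9,0,0,0,0],[1,-1.2,-1.2,0,0,0,0],[1,-0.5,-0.6,0,0,0,0],[1,0,0,0,0,0,-2.7],[1,0,0,0,0,0,0]],
])

```text
time: 30.4
tool_pos: [0.5606, -0.0823, 0.2014]
orientation: [[-0.726, 0.687, 0.0], [0.687, 0.726, 0.0], [0.0, 0.0, -1.0]]
ft_force: [0.4, -0.1, -0.8]
opening: 0.205
gripper_force: 15.0
```

Run:
```python
from h import *
st();togo([.561,-.082,.0055])
w=grab('wrist','wrist8.png')
for n,z in [('instrument_tray',.012),('forceps_center',.2)]:
  for m in masks_of(n,w)[:1]:
    P=np.array([onz(w,q,z)[:2] for q in np.argwhere(m['pixels'])])*1000;a=cv2.minAreaRect(P.astype(np.float32));print(n,m['confidence'],np.round(a[0]),np.round(a[1]),a[2])
i=cv2.imread('pics/wrist8.png')
R=lambda a:np.array([[np.cos(a),-np.sin(a)],[np.sin(a),np.cos(a)]])
c=R(np.radians(46.5))@(np.array([[44,85],[-44,85],[-44,-85],[44,-85]])/1000).T
pts=[proj(w,[.561+c[0,k],-.082+c[1,k],.012])[::-1] for k in range(4)]
cv2.polylines(i,[np.array(pts).astype(np.int32)],True,(0,0,255),1);cv2.imwrite('pics/wrist8b.png',i)
```

```text
t 30.4 tcp [ 0.5606 -0.0823  0.2014] yaw 46.58 zax [ 0.  0. -1.] q [-16.  25.  83.   0.  72. -63.] F [ 0.4 -0.1 -0.8] op 18.9 gf 15.0
togo cm [-1.000e-02  5.000e-02  1.959e+01]
forceps_center 0.94 [560. -82.] [ 19. 130.] 47.57105255126953
```

View pics/wrist8b.png

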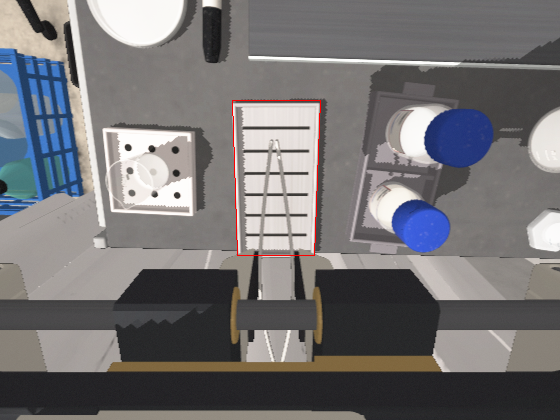

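The tray outline fits exactly, and the forceps are centred over it. The beaker sits mid-tray at (152,172) and both bottles are standing. Descending.

move_arm([
  [[1,0,0,1,0,0,0],[1,0,0,2.5,0,0,0],[1,0,0,3,0,0,0],[1,0,0,3,0,0,0],[1,0,0,3,0,0,0],[1,0,0,2.5,0,0,0],[1,0,0,1.5,0,0,0],[1,0,0,1,0,0,0],[1,0,0,0.9,0,0,0],[1,0,0,0,0,0,0],[1,0,0,0,0,0,0],[1,0,0,0,0,0,0]],
])

```text
time: 31.55
tool_pos: [0.5615, -0.0823, 0.0182]
orientation: [[-0.726, 0.688, 0.002], [0.688, 0.726, -0.001], [-0.002, 0.001, -1.0]]
ft_force: [0.5, -0.3, -0.1]
opening: 0.202
gripper_force: 15.0
```

Run:
```python
from h import *
st();togo([.5607,-.082,.006])
```

```text
t 31.55 tcp [ 0.5615 -0.0823  0.0182] yaw 46.54 zax [ 0.002 -0.001 -1.   ] q [-16.  38.  94.  -0.  48. -63.] F [ 0.5 -0.3 -0.1] op 18.6 gf 15.0
togo cm [ 0.08 -0.03  1.22]
```

move_arm([
  [[1,0,0,0.6,0,0,0],[1,0,0,0.3,0,0,0],[1,0,0,0.25,0,0,0],[1,0,0,0,0,0,0],[1,0,0,0,0,0,0]],
])

```text
time: 31.97
tool_pos: [0.5606, -0.0822, 0.0056]
orientation: [[-0.726, 0.688, -0.0], [0.688, 0.726, -0.0], [0.0, -0.0, -1.0]]
ft_force: [0.0, -0.1, -1.4]
opening: 0.201
gripper_force: 15.0
```

move_arm([
  [[0.68,0,0,0,0,0,0],[0.68,0,0,0,0,0,0],[0.68,0,0,0,0,0,0],[0.68,0,0,0,0,0,0],[0.68,0,0,0,0,0,0],[0.68,0,0,-0.5,0,0,0],[0.68,0,0,-1,0,0,0],[0.68,0,0,-2,0,0,0],[0.68,0,0,-3,0,0,0],[0.68,0,0,-3,0,0,0],[0.68,0,0,-3,0,0,0],[0.68,0,0,-3,0,0,0],[0.68,0,0,-3,0,0,0],[0.68,0,0,-3,0,0,0],[0.68,0,0,-3,0,0,0],[0.68,0,0,0,0,0,0],[0.68,0,0,0,0,0,0]],
])

```text
time: 33.38
tool_pos: [0.5613, -0.0823, 0.2535]
orientation: [[-0.726, 0.688, 0.005], [0.688, 0.726, -0.002], [-0.005, 0.002, -1.0]]
ft_force: [-0.3, 0.3, -1.1]
opening: 0.319
gripper_force: 0.0
```

Run:
```python
from h import *
st();p=grab('side','side9.png');w=grab('wrist')
i=cv2.imread('pics/side9.png')
cv2.imwrite('pics/side9b.png',cv2.resize(i[130:350,120:400],None,fx=2.7,fy=2.7,interpolation=cv2.INTER_CUBIC))
for k,c in dict(side=p,wrist=w).items():
  for m in place_of('forceps_center',c)[:1]: print(k,m['confidence'],onz(c,m['centre'],.008).round(4))
```

```text
t 33.38 tcp [ 0.5613 -0.0823  0.2535] yaw 46.54 zax [ 0.005 -0.002 -1.   ] q [-16.  23.  78.  -0.  79. -63.] F [-0.3  0.3 -1.1] op 29.4 gf 0.0
wrist 0.9 [ 0.5646 -0.0853  0.008 ]
```

View pics/side9b.png

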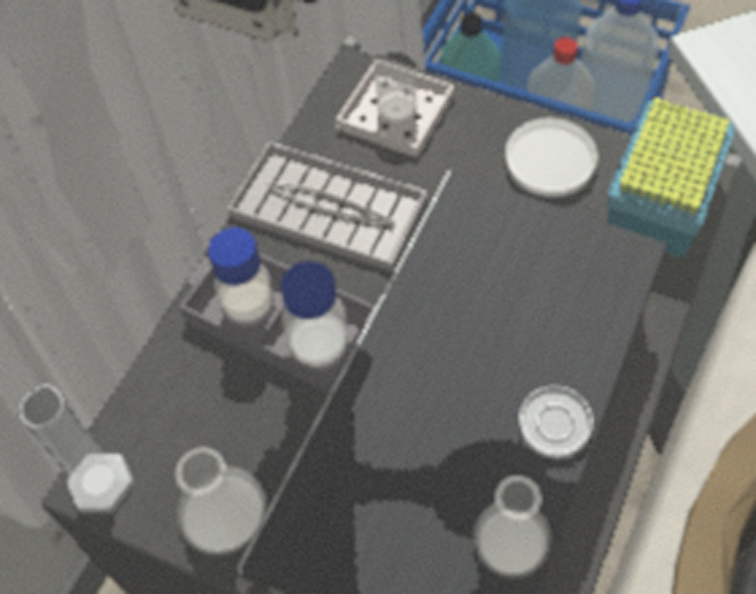

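The side view shows all four placed: forceps flat and lengthwise at (335,205), bottles upright in their bays, beaker in the middle of the white tray at (397,103). The white cap is untouched, and the gripper is clear.

```bash
python3 -c "
from h import *
print(job.sign_off())"
```

```text
the job is handed in; nothing more can be done
None
```

The job is handed in at about 33 s: both bottles stand in their own bays, the beaker stands mid-tray, the forceps lie lengthwise in the steel tray, and I moved nothing else; no verdict came back.

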